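# Close the optic clamp to its gauge mark with the thumbwheel

## Robot

A 7-joint arm with a two-finger parallel gripper is mounted at the origin on the work surface. World frame = base frame: x ahead of the robot, y to its left, z up, the work surface at z = 0. Lengths are in m, angles in rad, forces in N, time in s.
With the tool pointing down it reaches from about 0.425 to 0.8 m from the base axis. Payload 8.3 kg.
Tool frame: the origin (TCP) lies midway between the tips of the shut fingers; the grasp point (between the pads) lies 19 mm behind it; z points along the fingers, y is the line along which they close (so a half turn about z gives the same grasp; the last joint's range is limited). The gripper opens to 85 mm and grips with 20 to 120 N. Pads are 22 mm wide; open, the fingers measure 114 mm over their backs; the gripper's body (76 mm by 85 mm) begins 54 mm behind the grasp point. The pads swing forward as they close: fully open they stand 13 mm farther back than shut.
Start: joints at [1.104, 0.383, 0.016, 1.37, -0.006, 1.388, -0.046], TCP at [0.246, -0.575, 0.231] pointing down, gripper open.
Joint ranges: [-2.95, 2.95], [-0.25, 2.06], [-1.52, 1.56], [0.18, 2.33], [-1.44, 4.58], [0.02, 2.06], [-3.01, 3.01]. Speed limits (rad/s): [2.39, 2.39, 3.01, 3.01, 3.14, 3.14, 3.14].

## Interface

Orientations are given as a rotation vector (axis times angle).
In Python, from workcell import r gives the robot as it stands.
- The arm moves only by the tool carry_out, never from a script. Its argument "steps" is one flat list of numbers, 7 for each row, row after row: the shift along the world's x, y, z each as a share of 4 cm, from -1 to 1, then the turn, a rotation vector about the world's x, y, z each as a share of 8 degrees, from -1 to 1, then the opening, from 0 (shut) to 1 (fully open). In form: [dx, dy, dz, rx, ry, rz, hand, dx, dy, dz, rx, ry, rz, hand, ...]. A call has 1 to 10 rows; each row shifts and turns the commanded pose from where the row before left it; what a row does not reach is not made up. A row lasts 1/10 s, in which the tool goes at most 50 mm and 8.59 degrees, less where a joint would pass 70% of its speed; a pose out of reach is approached as far as the arm can. A call with a number of a shift or a turn outside -1 to 1 is refused whole. A call with a gripper value outside its range is refused whole. The fingers move at their own pace and stop on an object; the grip force is fixed at half the most. Time passes only in rows, so rows that do not move let the fingers close. It gives the time, the measured TCP pose, the force, the opening and the grip force at its end, in the units of the state.
- r.get_state(): the state, without advancing time (a new reading comes with each control period).
- r.camera(name): name is "scene" or "top" or "wrist"; returns the picture (480x640x3 uint8, red, green, blue); there is no depth.
- r.camera_model(name): a dict with "fov_y" (degrees; the focal length in pixels is half the picture's height over the tangent of half this angle, whatever the lens; pixels are square), "cx", "cy" (the principal point, pixels), "dist_coeffs" ([k1, k2, p1, p2, k3] as OpenCV has them; the pictures are not rectified), "world_to_cam" (4x4, takes a point from world to camera coordinates); the wrist camera has in their place "hand_eye" (4x4, takes a point from camera to tool coordinates, whose origin is the TCP and whose axes are the flange's). Camera axes: x right, y down, z forward; pixel columns grow to the right and rows downward; lengths in m; the calibration is good to about 2 mm. A picture is of the moment at which its call begins: read the wrist's pose just before it. camera_model takes no time and is no camera call.
- r.finish_job(): hands the job in; it is judged then, once.
The state is a dict: "time": time; "joints": joint angles; "qvel": joint speeds; "tau": joint torques, N m; "tool_pos": TCP position; "eef_rot": TCP orientation; "ft_force": force on the tool from outside, world axes, zero at the start; "moment": the same for the moment, N m; "gripper_width": opening from 0.0 (shut) to 1.0 (fully open); "finger_force": force on a finger pad.
Only numpy, scipy, OpenCV 4.12 (cv2) and the standard library are available. Lean on these libraries where they do the work, as an engineer would, in place of code of your own. Each camera call takes 0.05 s, during which the arm holds its last target. There are 200 camera calls.

## Task

Set the optic clamp on the bench: with a fingertip on top of its knurled wheel, roll the wheel so that the jaw gap closes until the pointer bar on the moving jaw lines up end to end with the steel gauge mark bar beside it, then take the hand away. Work only through the wheel: do not push the jaw, do not shift the gauge mark, and leave the other things where they lie without pushing or picking them up.

Things in the scene. Friction and masses are not known exactly. Their poses are not given: they have to be found in the camera images.
- clamp: the clamp, bolted down: base plate 260 mm along its own y (the slide), 125 mm wide, 12 mm thick. Origin at bench height, 17.5 mm to the -x side of the plate's middle; z up. In its frame: wheel at y = -75 mm, moving jaw mid-way, fixed jaw block at the +y end (inner face y = 65 mm, top 62 mm), black ledge at x 34 to 78 mm, top 28 mm. Yaw varies by 0.7 rad either way; +y points broadly to world +y
- wheel_top (a point): the crown of the wheel, 80 mm above the bench, at x = 0, y = -75 mm in the clamp's frame; fixed to the clamp, oriented like it. Grey cheeks flank the wheel (44 mm over their outsides, 54 mm long, tops at 73 mm): only its top 7 mm is exposed. The axle is rigid: a press of 6 to 15 N rolls the wheel with hardly any slip; under 5 N it may slip
- wheel: the knurled steel wheel, 60 mm diameter, 22 mm wide, axis level along the clamp's x; origin at its centre. Rolling its top towards the jaws (clamp +y) closes the gap, towards -y opens it: 8 mm of jaw per radian, 0.27 mm per mm at the rim. It takes about 2 N at the rim and stays where it is left; the jaw can open 8 mm and close 37 mm from the start
- jaw: the moving aluminium jaw, 60 mm wide, 22 mm thick, top at 60 mm; origin at the middle of its clamping face (the face towards the fixed jaw), 37 mm above the bench. It slides along the clamp's y, driven by the wheel. Not to be touched
- pointer (a point): the tip of the pointer bar: a level steel bar 6 mm wide sticking out 28 mm from the moving jaw over the ledge along the clamp's +x; the point is the bar's end on its centreline, oriented like the clamp. It moves with the jaw
- gauge_mark (a point): inner end of the gauge mark: a level steel bar 6 mm wide, 16 mm long, on a small dark rider at the ledge's outer (+x) edge; end to end with the pointer bar when set (2 mm apart along clamp x). The point is on its centreline, oriented like the clamp. It starts 14 to 30 mm from the pointer towards clamp +y. The rider is stiff and is not to be moved
- hex_key: loose steel L-shaped hex key lying flat beside the clamp, 90 x 28 mm, 6 mm thick; origin mid-way along its long leg, at the underside
- post_holder: loose aluminium post holder standing beside the clamp, 44 mm foot, 55 mm tall; origin centre of underside
- lens_mount: loose round lens in a black 48 mm ring on a short post with a 48 mm foot, 101 mm tall, beside the clamp; origin centre of underside
- thumbscrew: loose small brass thumbscrew standing head down beside the clamp, 22 mm wide, 28 mm tall; origin centre of underside
- calculator: loose pocket calculator lying flat, 130 x 78 x 16 mm; origin centre of underside
- mug: loose white mug, 80 mm wide, 90 mm tall; origin centre of underside
- screw_jar: loose amber jar, 60 mm wide, 70 mm tall; origin centre of underside
- driver: loose screwdriver lying flat, black handle; origin at the underside about mid-length

How it is judged:
On the way:
1. the wheel is rolled under the finger and the jaw is moving in (contact force between the fingers and wheel above 0.5 N and distance of jaw from where it was at the start of the episode above 0.003 m), for 0.1 s.
At the end, for the whole second after the job is handed in: the pointer's centreline is within 3 mm of the gauge mark's centreline along the slide, the jaw is at rest, and the gauge mark is within 2 mm of where it started (y of pointer in the frame of gauge_mark between -0.003 and 0.003 m and linear speed of jaw below 0.002 m/s and distance of gauge_mark from where it was at the start of the episode below 0.002 m); the robot touches nothing.
It fails at once if the moving jaw is pushed directly (contact force between any of the fingers, the arm and jaw above 1 N).
It fails at once if the gauge mark is shifted (more than 2 mm) (distance of gauge_mark from where it was at the start of the episode above 0.002 m).
It fails at once if another thing on the bench is shifted or lifted (more than 15 mm) (distance of any of hex_key, post_holder, lens_mount, thumbscrew, calculator, mug, screw_jar, driver from where it was at the start of the episode above 0.015 m).
It also fails if it takes over 58 s, if anything falls off the work surface, if the arm or the gripper's body presses on something with over 40 N, if the wrist force passes 120 N, or if a joint passes its speed limit or range.

## Working session

There is one attempt and no reset: what is moved stays moved. The work goes in short steps, Python scripts to look and compute and a tool call to move; the robot and the scene stay as the last step left them, time stands still between calls to the robot, and variables do not carry over. Pictures are saved under pics/ and viewed, at most 10 in all, crops included, and the job is handed in when it is done.

Besides the shell and the picture viewer there is one more tool, called after "Request:" as name(argument=value, ...) on one line, values as JSON. carry_out: Moves the arm, as the interface text tells. Its arguments: {"type":"object","properties":{"steps":{"type":"array","items":{"type":"number"}}},"required":["steps"]}

```bash
mkdir -p pics; cat > h.py <<'E'
import numpy as np, cv2
from workcell import r
from scipy.spatial.transform import Rotation as R
def K(m):
    f=240/np.tan(np.radians(m["fov_y"])/2); return np.array([[f,0,m["cx"]],[0,f,m["cy"]],[0,0,1.]])
def T_wc(name,st=None):
    m=r.camera_model(name)
    if name!="wrist": return m,np.linalg.inv(np.array(m["world_to_cam"]))
    T=np.eye(4);T[:3,:3]=R.from_rotvec(st["eef_rot"]).as_matrix();T[:3,3]=st["tool_pos"]
    return m,T@np.array(m["hand_eye"])
def ray(name,px,st=None):
    m,T=T_wc(name,st)
    p=cv2.undistortPoints(np.array(px,float).reshape(-1,1,2),K(m),np.array(m["dist_coeffs"],float)).reshape(-1,2)
    d=np.c_[p,np.ones(len(p))]@T[:3,:3].T
    return T[:3,3],d
def onz(name,px,z,st=None):
    o,d=ray(name,px,st); return o+d*((z-o[2])/d[:,2])[:,None]
def proj(name,P,st=None):
    m,T=T_wc(name,st);Ti=np.linalg.inv(T)
    return cv2.projectPoints(np.array(P,float).reshape(-1,1,3),cv2.Rodrigues(Ti[:3,:3])[0],Ti[:3,3],K(m),np.array(m["dist_coeffs"],float))[0].reshape(-1,2)
def snap(name,fn):
    st=r.get_state(); im=cv2.cvtColor(r.camera(name),cv2.COLOR_RGB2BGR); cv2.imwrite(f"pics/{fn}.png",im); return im,st
E
python3 - <<'E'
from h import *
for n in("scene","top"):
    snap(n,n+"0"); print(n,T_wc(n)[1][:3,3])
s=r.get_state();print(s["tool_pos"],s["eef_rot"],s["ft_force"],s["time"])
E
```

```text
scene [ 1.10419994 -0.78404601  1.07307003]
top [0.28833502 0.01509494 1.28826345]
[ 0.24540785 -0.57429273  0.23035538] [-3.07603886e+00 -6.29627291e-01  6.09194192e-04] [ 0.02327566 -0.03924476  0.16499851] 0.1
```

View pics/top0.png

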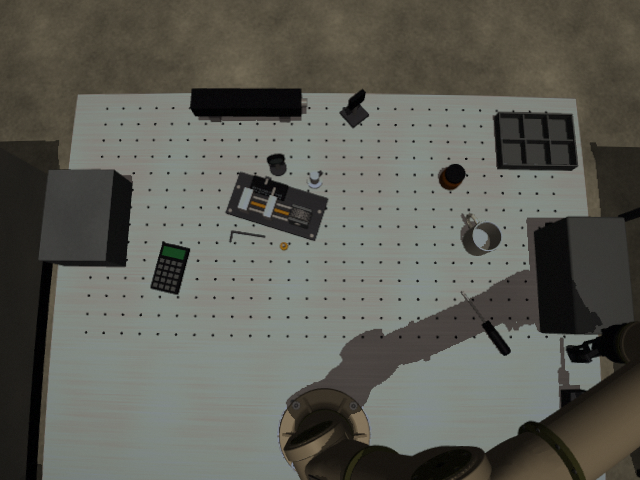

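View pics/scene0.png

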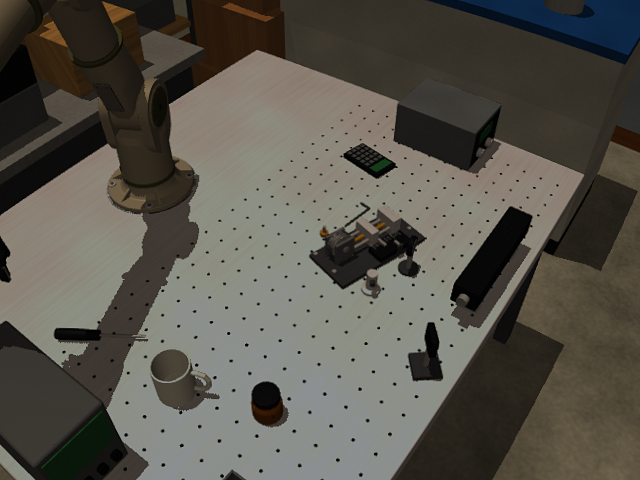

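The top view shows the clamp centred near (277,206), with the wheel near (302,214) and the fixed jaw to the left near (245,198). The pointer and ledge are on the upper side near (268,186). I'll enlarge this area and cast rays from it.

```bash
python3 - <<'E'
from h import *
im=cv2.imread("pics/top0.png")[150:255,215:345]
cv2.imwrite("pics/topc.png",cv2.resize(im,None,fx=5.5,fy=5.5,interpolation=cv2.INTER_CUBIC))
print(onz("top",[[239,174],[328,197],[315,241],[226,213]],.012), onz("top",[[302,214]],.08),onz("top",[[277,160],[316,180]],.05))
s=r.get_state();print(R.from_rotvec(s["eef_rot"]).as_matrix()); print(r.camera_model("wrist")["hand_eye"])
E
```

```text
[[ 0.69401854  0.2450824   0.012     ]
 [ 0.62930549 -0.00482348  0.012     ]
 [ 0.5053941   0.0298421   0.012     ]
 [ 0.58156869  0.27652927  0.012     ]] [[0.56484528 0.06368492 0.08      ]] [[0.72246097 0.13568123 0.05      ]
 [0.66638532 0.02850923 0.05      ]]
[[ 9.19575441e-01  3.92912797e-01 -7.36387779e-04]
 [ 3.92913486e-01 -9.19573939e-01  1.66252331e-03]
 [-2.39363274e-05 -1.81815230e-03 -9.99998347e-01]]
[[-1.02197173e-03 -9.52801278e-01 -3.03592952e-01  7.73856632e-02]
 [ 9.99999063e-01 -6.97139317e-04 -1.17833942e-03  8.52462640e-04]
 [ 9.11076719e-04 -3.03593872e-01  9.52801097e-01 -1.42099271e-01]
 [ 0.00000000e+00  0.00000000e+00  0.00000000e+00  1.00000000e+00]]
```

View pics/topc.png

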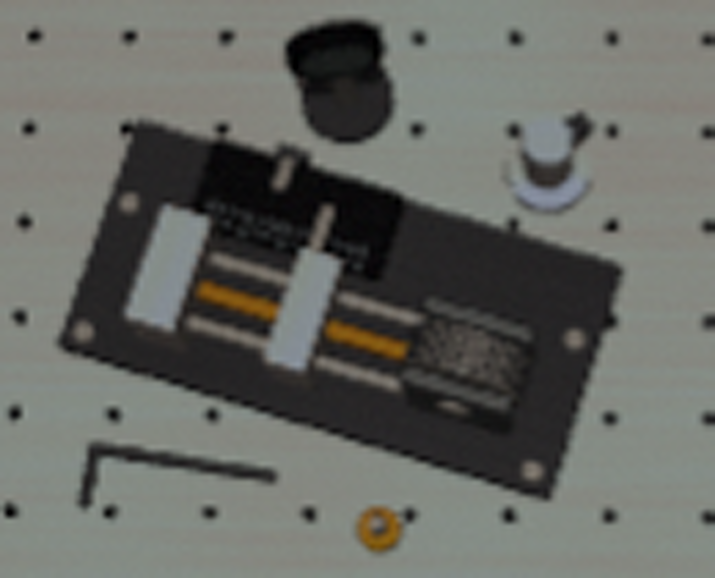

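The crop shows the wheel crown at full-image pixel (301,214), the pointer bar near (274,188) and the gauge mark near (267,181). Clamp yaw is about -0.27. I'll move the shut hand above the wheel, skirting the grey box, and turn it so the tool x axis lies along clamp +x.

Request:
carry_out(steps=[0.1,0.87,0,0,0,0,0,0.1,0.87,0,0,0,0,0,0.1,0.87,0,0,0,0,0,0.1,0.87,0,0,0,0,0,0.1,0.87,0,0,0,0,0,0.5,0.77,0,0,0,-0.8,0,0.5,0.77,0,0,0,-0.8,0,0.5,0.77,0,0,0,-0.8,0,0.5,0.77,0,0,0,-0.8,0,0.5,0.77,0,0,0,-0.8,0])

```text
time: 1.1
tool_pos: [0.366, -0.2452, 0.2311]
eef_rot: [-3.132, 0.25, 0.0]
ft_force: [0.8, -0.2, 0.2]
gripper_width: 0.001
finger_force: 0.0
```

Request:
carry_out(steps=[0.5,0.77,0,0,0,-0.8,0,0.5,0.77,0,0,0,0,0,0.5,0.77,0,0,0,0,0,0.5,0.77,0,0,0,0,0,0.5,0.77,0,0,0,0,0,0.5,0.77,0,0,0,0,0,0.5,0.77,0,0,0,0,0,0,0,0,0,0,0,0,0,0,0,0,0,0,0])

```text
time: 2.0
tool_pos: [0.5055, -0.0304, 0.2307]
eef_rot: [-3.114, 0.414, 0.002]
ft_force: [-0.7, -1.3, 0.5]
gripper_width: -0.001
finger_force: 0.0
```

```bash
python3 - <<'E'
from h import *
im,s=snap("wrist","w1"); print(r.camera_model("wrist")["fov_y"],s["tool_pos"],s["eef_rot"],s["time"])
import json;json.dump({k:list(map(float,s[k])) for k in("tool_pos","eef_rot")},open("w1.json","w"))
E
```

```text
58.43016552883159 [ 0.5054599  -0.03036695  0.23073339] [-3.11397163e+00  4.13777319e-01  1.78981015e-03] 2.0
```

View pics/w1.png

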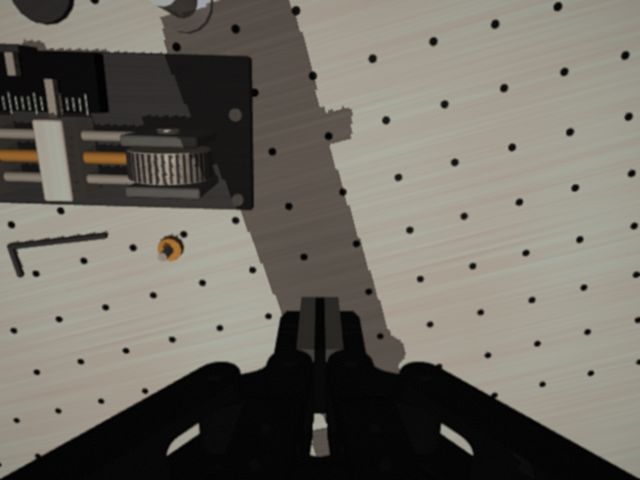

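The wrist view is well aligned with the clamp: wheel at about (168,165), pointer bar at (52,93), gauge bar at (12,64) and fingertips at (320,300). I'll take a second view nearer the wheel.

Request:
carry_out(steps=[0.2,0.8,0,0,0,0,0,0.2,0.8,0,0,0,0,0,0.2,0.8,0,0,0,0,0,0,0,0,0,0,0,0,0,0,0,0,0,0,0,0,0,0,0,0,0,0])

```text
time: 2.65
tool_pos: [0.5295, 0.0626, 0.2311]
eef_rot: [3.112, -0.422, -0.0]
ft_force: [0.3, 0.1, 1.1]
gripper_width: -0.005
finger_force: 0.0
```

```bash
python3 - <<'E'
from h import *
im,s=snap("wrist","w2"); print(s["tool_pos"],s["eef_rot"],s["time"])
import json;json.dump({k:list(map(float,s[k])) for k in("tool_pos","eef_rot")},open("w2.json","w"))
E
```

```text
[0.52946075 0.06260323 0.2310958 ] [ 3.11198375e+00 -4.21569532e-01 -2.90672162e-04] 2.65
```

View pics/w2.png

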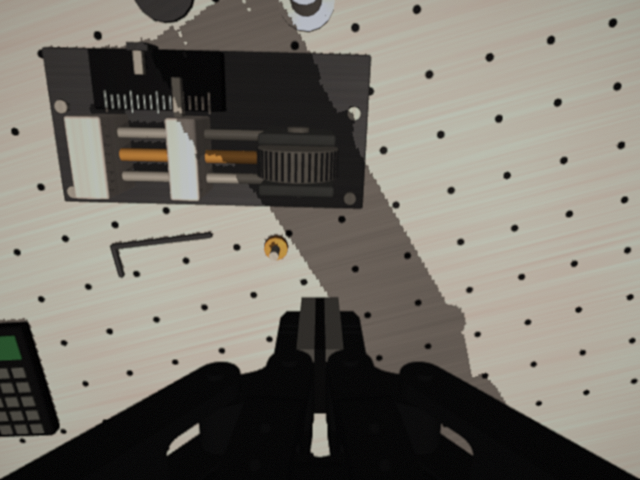

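Second view: plate corners at (42,48), (371,55), (361,208) and (65,200). Wheel centre is about (298,166), pointer tip (177,78) and gauge inner end (139,74). Next I'll triangulate and refine the bar centrelines.

```bash
python3 - <<'E'
from h import *
import json
s1,s2=[json.load(open(f"w{i}.json")) for i in(1,2)]
def tri(a,b):
    (o1,d1),(o2,d2)=ray("wrist",[a],s1),ray("wrist",[b],s2);d1,d2=d1[0]/np.linalg.norm(d1),d2[0]/np.linalg.norm(d2)
    t=np.linalg.lstsq(np.c_[d1,-d2],o2-o1,rcond=None)[0];p,q=o1+t[0]*d1,o2+t[1]*d2
    return (p+q)/2,np.linalg.norm(p-q)
C=onz("wrist",[[42,48],[371,55],[361,208],[65,200]],.012,s2)
print(C[:,:2]); e=(C[0]-C[1]+C[3]-C[2])/2; yaw=np.arctan2(-e[0],e[1])
print("yaw",yaw,np.linalg.norm(e), "tool",np.degrees(yaw))
u=np.array([np.cos(yaw),np.sin(yaw),0]);v=np.array([-np.sin(yaw),np.cos(yaw),0])
O=C.mean(0)-.0175*u;print("crown from plate",O-.075*v)
for n,a,b in(("wheel",(168,167),(298,166)),("ptip",(51,79),(177,78)),("gauge",(12,76),(139,74)),("plateR",(251,58),(371,55)),("plateR2",(252,209),(361,208))):
    P,e=tri(a,b);print(n,P,e,"clampxy",(P-O)@u,(P-O)@v)
s=r.get_state();print("ft",s["ft_force"])
# bar centreline columns in w2 by brightness
for i,st,rows in((2,s2,None),(1,s1,None)):
    im=cv2.cvtColor(cv2.imread(f"pics/w{i}.png"),cv2.COLOR_BGR2GRAY).astype(int)
    x0=(165,128) if i==2 else (38,0)
    for x in x0:
        print(i,x)
        for y in (54,60,66,70,76,80,86,90): print(y,im[y,x:x+26])
E
```

```text
[[ 0.70057982  0.24011352]
 [ 0.62571414 -0.00662612]
 [ 0.50833191  0.03037604]
 [ 0.58387928  0.27560913]]
yaw -0.2967094895996487 0.2572261868760802 tool -17.000201495540665
crown from plate [0.56596284 0.06826192 0.012     ]
wheel [0.56383056 0.06864856 0.05781852] 0.0003681838634388211 clampxy -0.0021521513255550254 -0.07525368347096124
ptip [0.6480438  0.13949095 0.03317419] 0.0004058868498385244 clampxy 0.0576687344189663 0.017115009407627797
gauge [0.65743298 0.16436886 0.0375701 ] 0.0002617963413486847 clampxy 0.05937396661371998 0.043651014100696856
plateR [ 0.62550035 -0.0071651   0.00692577] 0.0010534496842406094 clampxy 0.07898891958313506 -0.12972385907759418
plateR2 [0.50703971 0.03017916 0.00656661] 0.00030663131559039927 clampxy -0.04521396005929165 -0.1286463497716029
ft [ 0.60905886 -0.11534735  0.00511107]
2 165
54 [ 6  7  7  6  8  6  6  8  8  7  5  6  8  6  8  9  6  8 13 14 15 11  7  7
  8  8]
60 [7 8 5 6 6 7 5 8 8 5 5 6 8 7 8 8 7 8 5 8 7 7 5 6 7 8]
66 [5 6 7 8 7 5 8 8 7 8 7 9 7 4 8 7 7 8 5 7 8 6 6 8 6 8]
70 [8 8 9 6 7 6 6 8 7 4 9 6 8 7 7 6 6 6 9 5 4 7 8 6 6 6]
7
[... 1951 characters left out ...]

  11   7   8   8   8   9  10  12]
60 [  9   9   7  10  34  74 108 120 118 117 119 117 110  82  48  30  30  30
  22  12   2   2   8   8   9  11]
66 [  9  10  10   7  14  38  81 110 119 119 119 120 119 111  82  46  26  25
  24  17   8   6   8   9  10  11]
70 [  9  10   9   9   8  18  48  87 114 120 119 118 119 117 102  68  39  32
  31  29  18   9   7   7  10   9]
76 [10  9  9  9 10  8 11 16 25 31 33 34 34 34 33 27 22 17 17 16 14  9  6  9
 12 11]
80 [10  9  8 12  9 11  8 10 10  8 10 11 10 11  9 13 11  9  9  8  9 12  9 12
  9  9]
86 [11  9 10  9  9 11  7 11 10  9 11 10 10 10  9 10 10 12 10 11 11 11 10 10
 11 10]
90 [ 8 13  7  8  9 10 12 15 17 13  9  8 11 11 10 13 11 11 10  9  9  9 10 10
  8 10]
```

Yaw is -0.297, the crown is at about (0.565, 0.0685), and the jaw needs roughly +26.5 mm, which is about 99 mm at the rim. I'll align and descend to just above the crown, slightly behind it.

Request:
carry_out(steps=[0.83,-0.05,0,0,0,-0.2,0,0,0,-0.85,0,0,0,0,0,0,-0.85,0,0,0,0,0,0,-0.85,0,0,0,0,0,0,-0.85,0,0,0,0,0,0,-0.15,0,0,0,0,0,0,0,0,0,0,0,0,0,0,0,0,0,0])

```text
time: 3.5
tool_pos: [0.5639, 0.0626, 0.0911]
eef_rot: [-3.107, 0.462, -0.004]
ft_force: [1.6, 0.2, -0.3]
gripper_width: -0.002
finger_force: 0.0
```

```bash
python3 - <<'E'
from h import *
im,s=snap("wrist","w3"); print(s["tool_pos"],s["eef_rot"],s["time"],s["ft_force"])
E
```

```text
[0.56393953 0.06255788 0.09113759] [-3.10697243  0.46180655 -0.00385452] 3.5 [ 1.6239798   0.20462787 -0.26432134]
```

View pics/w3.png

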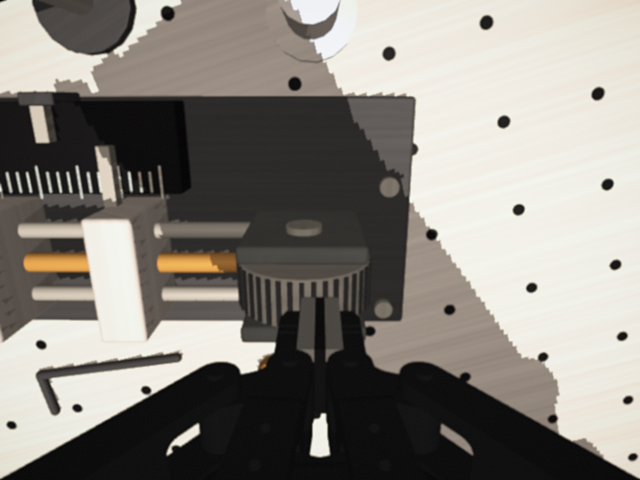

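Now the tip is right above the wheel at (320,298). The pointer bar (106,170) and gauge bar (42,125) stay in view, so I can monitor from here. I'll check the centring, then press.

```bash
python3 - <<'E'
from h import *
s=r.get_state(); yaw=-.297
u=np.array([np.cos(yaw),np.sin(yaw),0]);v=np.array([-np.sin(yaw),np.cos(yaw),0]);W=np.array([.565,.0685,.08])
p=np.array(s["tool_pos"]);print("tip in wheel frame",(p-W)@u,(p-W)@v)
print(proj("wrist",[W+.011*u,W-.011*u,W+.022*u-[0,0,.007]+.027*v,W+.022*u-[0,0,.007]-.027*v,p],s).round())
E
```

```text
tip in wheel frame 0.000919073003862406 -0.005692449275059607
[[303. 282.]
 [304. 332.]
 [236. 250.]
 [371. 250.]
 [317. 320.]]
```

Request:
carry_out(steps=[0,0,-0.1,0,0,0,0,0,0,-0.1,0,0,0,0,0,0,0,0,0,0,0])

```text
time: 3.85
tool_pos: [0.5626, 0.0628, 0.0811]
eef_rot: [3.107, -0.461, -0.0]
ft_force: [-0.7, -0.2, -1.1]
gripper_width: 0.001
finger_force: 0.0
```

Request:
carry_out(steps=[0,0,-0.025,0,0,0,0,0,0,-0.025,0,0,0,0,0,0,0,0,0,0,0])

```text
time: 4.15
tool_pos: [0.5629, 0.063, 0.08]
eef_rot: [3.108, -0.46, 0.001]
ft_force: [-2.8, -0.6, 6.0]
gripper_width: -0.001
finger_force: 2.9
```

Request:
carry_out(steps=[0,0,-0.012,0,0,0,0,0,0,0,0,0,0,0,0,0,0,0,0,0,0])

```text
time: 4.45
tool_pos: [0.563, 0.063, 0.0799]
eef_rot: [3.108, -0.46, 0.001]
ft_force: [-3.8, -0.8, 9.5]
gripper_width: -0.0
finger_force: 4.7
```

Request:
carry_out(steps=[0.015,0.048,0,0,0,0,0,0.015,0.048,0,0,0,0,0,0.015,0.048,0,0,0,0,0,0.015,0.048,0,0,0,0,0,0,0,0,0,0,0,0])

```text
time: 4.95
tool_pos: [0.5655, 0.0712, 0.08]
eef_rot: [-3.107, 0.46, -0.002]
ft_force: [-4.1, 0.9, 9.3]
gripper_width: 0.003
finger_force: 4.8
```

Request:
carry_out(steps=[0.015,0.048,0,0,0,0,0,0.015,0.048,0,0,0,0,0,0.015,0.048,0,0,0,0,0,0,0,0,0,0,0,0])

```text
time: 5.35
tool_pos: [0.5673, 0.077, 0.0799]
eef_rot: [-3.107, 0.46, -0.002]
ft_force: [-4.4, 0.0, 8.7]
gripper_width: -0.0
finger_force: 4.3
```

```bash
cat >> h.py <<'E'
yaw=-.297;u=np.array([np.cos(yaw),np.sin(yaw),0]);v=np.array([-np.sin(yaw),np.cos(yaw),0]);W=np.array([.565,.0685,.08])
def bars(im,st,z=.036):
    """bright steel bars over the black ledge: fit the centreline of each, as (clamp x range, y, slope)"""
    g=cv2.GaussianBlur(cv2.cvtColor(im,cv2.COLOR_BGR2GRAY),(3,3),0); out=[]
    O=W-.08*np.array([0,0,1])+.075*v
    def px(cx,cy): return proj("wrist",[O+cx*u+cy*v+[0,0,z]],st)[0]
    for nm,cx in(("ptr",(.046,.050,.054)),("gauge",(.064,.067,.070))):
        ys=np.arange(-.005,.060,.0002); res=[]
        for c in cx:
            q=proj("wrist",[O+c*u+y*v+[0,0,z] for y in ys],st).astype(np.float32)
            a=cv2.remap(g,q[:,0].reshape(1,-1),q[:,1].reshape(1,-1),cv2.INTER_LINEAR)[0].astype(float)
            m=(a>(a.max()+np.median(a))/2).astype(np.uint8)
            n,l,s,cen=cv2.connectedComponentsWithStats(m.reshape(1,-1)); k=1+np.argmax(s[1:,4])
            res.append((round(1e3*float(np.interp(cen[k][0],range(len(ys)),ys)),2),round(s[k,4]*.2,1),int(a.max())))
        out.append((nm,res))
    return out
E
python3 - <<'E'
from h import *
import json
s2=json.load(open("w2.json"));print(bars(cv2.imread("pics/w2.png"),s2))
im,s=snap("wrist","w4");print(bars(im,s),(np.array(s["tool_pos"])-W)@v,s["time"])
E
```

```text
[('ptr', [(17.8, np.float64(5.0), 98), (17.6, np.float64(6.6), 74), (17.6, np.float64(6.6), 75)]), ('gauge', [(44.7, np.float64(6.8), 147), (44.7, np.float64(6.8), 147), (44.7, np.float64(6.8), 147)])]
[('ptr', [(26.5, np.float64(1.6), 206), (21.6, np.float64(6.2), 121), (21.5, np.float64(6.4), 115)]), ('gauge', [(44.8, np.float64(6.6), 209), (44.8, np.float64(6.6), 208), (45.4, np.float64(5.4), 207)])] 0.008783816798837874 5.35
```

The pointer-to-gauge gap went from 27.1 to 23.2 mm, as the gearing predicts. Next I'll lift, go back and stroke again.

Request:
carry_out(steps=[0,0,0.1,0,0,0,0,-0.137,-0.45,0,0,0,0,0,0,0,0,0,0,0,0,0,0,-0.07,0,0,0,0,0,0,-0.035,0,0,0,0,0,0,0,0,0,0,0])

```text
time: 6.0
tool_pos: [0.562, 0.0586, 0.0793]
eef_rot: [3.107, -0.46, 0.001]
ft_force: [-3.2, -2.3, 8.0]
gripper_width: 0.001
finger_force: 4.2
```

Request:
carry_out(steps=[0.029,0.096,0,0,0,0,0,0.029,0.096,0,0,0,0,0,0.029,0.096,0,0,0,0,0])

```text
time: 6.3
tool_pos: [0.5657, 0.0709, 0.08]
eef_rot: [-3.107, 0.46, -0.003]
ft_force: [-2.3, -1.1, 11.0]
gripper_width: 0.004
finger_force: 5.9
```

Request:
carry_out(steps=[0.029,0.096,0,0,0,0,0,0.029,0.096,0,0,0,0,0,0,0,0,0,0,0,0])

```text
time: 6.6
tool_pos: [0.5683, 0.0794, 0.0796]
eef_rot: [-3.107, 0.458, -0.003]
ft_force: [-0.2, 0.9, 7.4]
gripper_width: -0.001
finger_force: 3.8
```

```bash
python3 - <<'E'
from h import *
im,s=snap("wrist","w5");print(bars(im,s),(np.array(s["tool_pos"])-W)@v,(np.array(s["tool_pos"])-W)@u,s["time"])
E
```

```text
[('ptr', [(29.8, np.float64(4.2), 200), (28.3, np.float64(7.6), 136), (27.4, np.float64(6.6), 114)]), ('gauge', [(44.9, np.float64(6.4), 209), (45.3, np.float64(5.6), 208), (45.3, np.float64(5.6), 202)])] 0.011373367694357941 -3.206827610929093e-05 6.6
```

Request:
carry_out(steps=[0,0,0.1,0,0,0,0,-0.153,-0.5,0,0,0,0,0,0,0,0,0,0,0,0,0,0,-0.07,0,0,0,0,0,0,-0.03,0,0,0,0,0,0,0,0,0,0,0])

```text
time: 7.25
tool_pos: [0.5615, 0.058, 0.0792]
eef_rot: [3.107, -0.46, 0.001]
ft_force: [-2.8, -2.1, 6.4]
gripper_width: 0.002
finger_force: 3.9
```

Request:
carry_out(steps=[0.029,0.096,0,0,0,0,0,0.029,0.096,0,0,0,0,0,0.029,0.096,0,0,0,0,0,0.029,0.096,0,0,0,0,0,0.029,0.096,0,0,0,0,0,0,0,0,0,0,0,0])

```text
time: 7.85
tool_pos: [0.5679, 0.0789, 0.0797]
eef_rot: [-3.107, 0.457, -0.003]
ft_force: [-1.1, 1.2, 8.6]
gripper_width: -0.001
finger_force: 4.2
```

Request:
carry_out(steps=[0,0,0.1,0,0,0,0,-0.146,-0.48,0,0,0,0,0,0,0,0,0,0,0,0,0,0,-0.07,0,0,0,0,0,0,-0.03,0,0,0,0,0,0,0,0,0,0,0])

```text
time: 8.45
tool_pos: [0.5615, 0.0581, 0.0792]
eef_rot: [3.108, -0.46, 0.001]
ft_force: [-2.6, -2.3, 7.6]
gripper_width: -0.001
finger_force: 4.0
```

Request:
carry_out(steps=[0.029,0.096,0,0,0,0,0,0.029,0.096,0,0,0,0,0,0.029,0.096,0,0,0,0,0,0.029,0.096,0,0,0,0,0,0.029,0.096,0,0,0,0,0,0,0,0,0,0,0,0])

```text
time: 9.05
tool_pos: [0.5678, 0.0789, 0.0797]
eef_rot: [-3.107, 0.458, -0.003]
ft_force: [-1.6, 1.5, 7.9]
gripper_width: -0.001
finger_force: 4.3
```

```bash
python3 - <<'E'
from h import *
im,s=snap("wrist","w6");print(bars(im,s),(np.array(s["tool_pos"])-W)@v,(np.array(s["tool_pos"])-W)@u,s["time"])
E
```

```text
[('ptr', [(39.4, np.float64(6.2), 213), (39.4, np.float64(6.6), 213), (39.4, np.float64(6.6), 213)]), ('gauge', [(44.9, np.float64(6.4), 209), (45.2, np.float64(5.8), 209), (45.3, np.float64(5.6), 202)])] 0.010767354231775368 -0.00031795353730660475 9.05
```

View pics/w6.png

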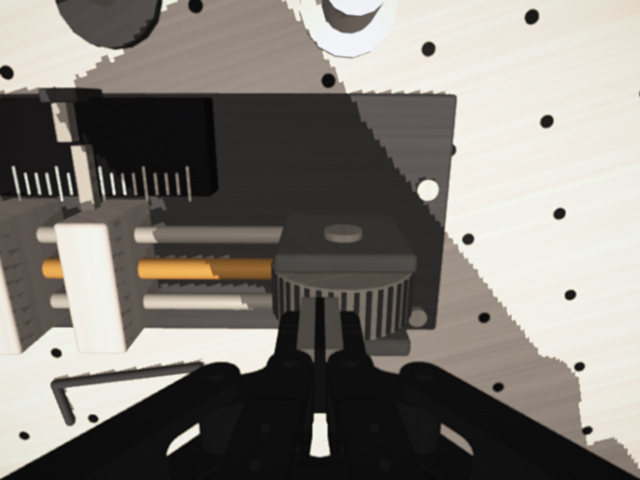

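The view shows the pointer bar at (82,170) and the gauge bar at (64,122), about 5.4 mm still to close. One slightly shorter stroke, then I'll re-measure.

Request:
carry_out(steps=[0,0,0.1,0,0,0,0,-0.146,-0.48,0,0,0,0,0,0,0,0,0,0,0,0,0,0,-0.07,0,0,0,0,0,0,-0.03,0,0,0,0,0,0,0,0,0,0,0])

```text
time: 9.7
tool_pos: [0.5615, 0.0581, 0.0792]
eef_rot: [3.108, -0.46, 0.001]
ft_force: [-2.5, -1.7, 7.3]
gripper_width: 0.002
finger_force: 4.0
```

Request:
carry_out(steps=[0.029,0.096,0,0,0,0,0,0.029,0.096,0,0,0,0,0,0.029,0.096,0,0,0,0,0,0.029,0.096,0,0,0,0,0,0.01,0.036,0,0,0,0,0,0,0,0,0,0,0,0])

```text
time: 10.3
tool_pos: [0.567, 0.0763, 0.0799]
eef_rot: [-3.107, 0.458, -0.003]
ft_force: [-1.2, 0.5, 10.4]
gripper_width: 0.002
finger_force: 5.2
```

Request:
carry_out(steps=[0,0,0.4,0,0,0,0,0,0,0.9,0,0,0,0,0,0.5,0.9,0,0,0,0,0,0.5,0.7,0,0,0,0,0,0,0,0,0,0,0,0,0,0,0,0,0,0,0,0,0,0,0,0,0])

```text
time: 11.0
tool_pos: [0.5656, 0.1138, 0.1931]
eef_rot: [3.107, -0.461, -0.003]
ft_force: [-0.9, -0.2, -0.3]
gripper_width: 0.001
finger_force: 0.0
```

```bash
python3 - <<'E'
from h import *
im,s=snap("wrist","w7");print(bars(im,s),s["tool_pos"],s["time"],s["ft_force"])
E
```

```text
[('ptr', [(44.5, np.float64(6.4), 96), (44.3, np.float64(6.8), 96), (44.3, np.float64(6.8), 97)]), ('gauge', [(44.5, np.float64(6.8), 95), (44.5, np.float64(6.8), 96), (44.5, np.float64(6.8), 96)])] [0.56560436 0.11381215 0.19308275] 11.0 [-0.90717197 -0.17386535 -0.32308096]
```

View pics/w7.png

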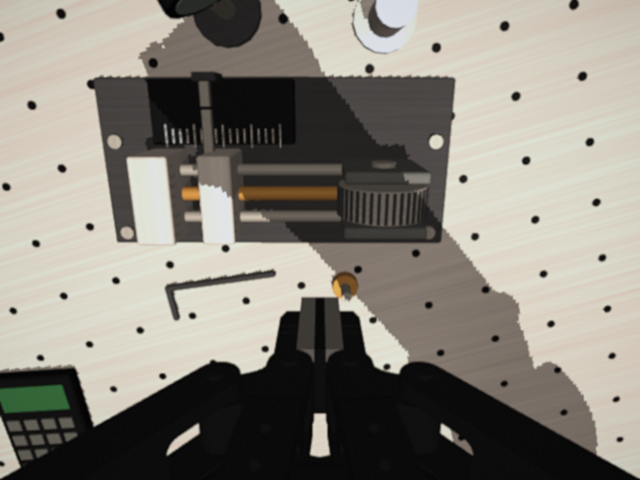

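The pointer bar (207,125) and gauge bar (205,92) now form one straight line, with an offset of about 0.1 mm. The hand is clear, so I'll hand in.

```bash
python3 -c "
from workcell import r
print(r.finish_job())"
```

```text
the job is handed in; nothing more can be done
None
```

The clamp is set: I rolled the wheel in five strokes until the pointer lined up with the gauge mark (about 0.1 mm off in the last wrist view), took the hand clear, and handed the job in; no verdict was returned.

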